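# Isolate the can-mixer drive and hold its belt tensioner back

### The job

The mixer drive's belt is off and a colleague is about to slip on a new one: first pull the orange interlock plug out of its grey socket and leave it in the blue tray. Then swing the tensioner arm by its red handle back past the ratchet click and on almost to its end stop, clear of the ratchet, and finish while still holding it there against its spring; do not let go. Leave the paint tin, the yellow pen box and the steel mixing cup where they stand.

Things in the scene. Friction and masses are not known exactly. Their poses are not given: they have to be found in the camera images.
- plug: Loose interlock plug, 66 mm tall, upright in the socket at the start. Origin: centre of its foot, z up. Steel shank 16 mm thick, 0 to 30 mm; black flange 30 to 34 mm; orange head 34 to 66 mm, 32 mm along x, 16 mm along y: pinch it across the 16 mm. The shank sits 30 mm deep, flange on the socket's top. Pull straight up: a sprung detent resists with up to 15 N in the first 7 mm.
- plug_head (a point): Centre of the plug's orange head, 50 mm above its foot, 65 mm above the bench when plugged in.
- socket: Grey interlock socket block, fixed to the bench, 70 x 70 x 45 mm high, a round hole 18 mm wide in its top's centre. Origin: centre of its underside. A black detent housing on its +y side, up to 39 mm high, with its pin, reaches 68 mm from the centre.
- tray: Open blue tray, fixed, 140 mm along its x, 120 mm along its y, 30 mm high, wall and floor 4 mm thick. Origin at the centre of its underside. The plug may stand or lie in it.
- drive_unit: Mixer drive, fixed. Plate 250 x 280 x 12 mm, origin: centre of its underside. +y side: blue gear case, top 45 mm, two pulleys up to 70 mm. -y half: yellow tensioner arm on an upright pivot at x 80, y -20 mm, pointing to -x at joint 0; on it a black idler roller (32 mm wide, top 67 mm) 85 mm from the pivot and a red handle at 140 mm. Brass ratchet round the pivot, pawl on its -y side.
- hinge (a point): Point on the pivot's upright axis, 85 mm above the bench (in the unit's frame x = 80, y = -20 mm).
- handle (a point): Point on the axis of the red handle, 85 mm above the bench. The handle is an upright round post 18 mm in diameter, from 38 to 100 mm above the bench, 140 mm from the pivot axis; it turns with the arm.
- tension_arm (a joint): Arm angle, rad: 0 = forward, its sprung rest and start; grows as the handle swings counter-clockwise seen from above (to the unit's -y); end stop at 0.72. Needs about 6 N at the handle at 0, 12 N at the stop, 3 N more while the tooth lifts the pawl. Clicks at about 0.45; let go beyond that, it springs back to about 0.45 and the ratchet carries it. Beyond 0.5 only the hand holds it.
- pawl (a joint): Outward travel of the ratchet's sprung pawl, m: 0 at rest, rises to about 0.008 as the tooth passes, snaps back to 0 with the click.
- paint_tin: Steel paint tin with a blue label, 96 mm in diameter, 115 mm tall, loose; bystander. Origin at the centre of its underside.
- pen_box: Yellow carton of pens, 55 x 85 x 100 mm tall, loose; bystander. Origin at the centre of its underside.
- mix_cup: Steel mixing cup, 70 mm in diameter, 85 mm tall, loose; bystander. Origin at the centre of its underside.
There are look-alikes about, which are no part of the job. There is more than one size of the plug; the job needs the smallest. Several things look just like the tray: the one meant starts farthest from the robot's base.

How it is judged:
On the way, in this order (a step that is already met when the one before it is completed fails the run):
1. the plug is pulled clear of its socket while the tensioner arm is still forward (z of plug in the frame of socket above 0.05 m and value of joint tension_arm below 0.1 rad), for 0.1 s.
2. the plug rests released in the tray, the tensioner arm still forward (x of plug_head in the frame of tray between -0.07 and 0.07 m and y of plug_head in the frame of tray between -0.06 and 0.06 m and height (world z) of plug_head below 0.06 m and contact force between the fingers and plug below 0.3 N and linear speed of plug below 0.05 m/s and value of joint tension_arm below 0.1 rad), for 0.2 s.
3. the tensioner arm is past its click and held beyond the ratchet (value of joint tension_arm above 0.57 rad and value of joint pawl below 0.003 m and contact force between the fingers and drive_unit above 2 N), for 0.2 s.
At the end, for the whole second after the job is handed in: The fingers press on the tensioner arm with more than 2 N and hold it still beyond 0.57 rad (the ratchet alone would let it back to about 0.45), the pawl has snapped back in, and the plug rests released inside the tray (all of step 3 and velocity of joint tension_arm between -0.1 and 0.1 rad/s and x of plug_head in the frame of tray between -0.07 and 0.07 m and y of plug_head in the frame of tray between -0.06 and 0.06 m and height (world z) of plug_head below 0.06 m and contact force between the fingers and plug below 0.3 N and linear speed of plug below 0.05 m/s); the arm keeps its last pose, push and grip.
It fails at once if the paint tin, pen box or mixing cup is shifted by more than 30 mm or tipped (distance of any of paint_tin, pen_box, mix_cup from where it was at the start of the episode above 0.03 m or angle between any of paint_tin, pen_box, mix_cup's own z axis and vertical above 0.35 rad).
It also fails if it takes over 51 s, if anything falls off the work surface, if the arm or the gripper's body presses on something with over 40 N, if the wrist force passes 120 N, or if a joint passes its speed limit or range.

### The arm

A 6-joint arm with a two-finger parallel gripper is mounted at the origin on the work surface. World frame = base frame: x ahead of the robot, y to its left, z up, the work surface at z = 0. Lengths are in m, angles in rad, forces in N, time in s.
With the tool pointing down it reaches from about 0.25 to 0.775 m from the base axis. Payload 8.9 kg.
Tool frame: the origin (TCP) lies at the very end of the fingers, on their centre line; the grasp point (between the pads) lies behind it (robot.pinch_z is the z of the grasp point in the tool frame, in m); z points along the fingers, y is the line along which they close (so a half turn about z gives the same grasp; the last joint's range is limited). The gripper opens to 85 mm and grips with 20 to 120 N. Pads are 22 mm wide; open, the fingers measure 114 mm over their backs; the gripper's body (76 mm by 85 mm) begins 54 mm behind the grasp point. The pads swing forward as they close: fully open they stand 13 mm farther back than shut.
Start: joints at [1.083, 0.291, -0.153, 1.127, 0, 1.431], TCP at [0.179, 0.493, 0.231] pointing down, gripper open.
Joint ranges: [-2.52, 2.52], [-0.91, 1.74], [-1.3, 1.37], [-1.96, 2.02], [-1.52, 1.47], [-3.14, 3.14]. Speed limits (rad/s): [2.22, 2.22, 2.79, 3.14, 3.14, 3.14].

### API

Orientations are given as a unit quaternion [x, y, z, w].
In Python, from station import robot gives the robot as it stands.
- The arm moves only by the tool step_arm, never from a script. Its argument "commands" is a list that holds one entry, the list of rows, each a list of 7 numbers: the closure, from 0 (fully open) to 1 (shut), then the shift along the tool's x, y, z in mm, then the turn, a rotation vector about the tool's x, y, z in degrees. A call has exactly 10 rows; each row shifts and turns the commanded pose from where the row before left it, along the tool's axes as they then stand; what a row does not reach is not made up. A row lasts 1/12 s, in which the tool goes at most 41.7 mm and 7.16 degrees, less where a joint would pass 70% of its speed; a pose out of reach is approached as far as the arm can. A call with a gripper value outside its range is refused whole. The fingers move at their own pace and stop on an object; the grip force is fixed at half the most. Time passes only in rows, so rows that do not move let the fingers close, or fill a call up. It gives the time, the measured TCP pose, the force, the opening and the grip force at its end, in the units of the state.
- robot.read_state(): the state, without advancing time (a new reading comes with each control period).
- robot.read_camera(name): name is "scene" or "side" or "wrist"; returns a dict with "color" (400x640x3 uint8, blue, green, red), "fx", "fy", "cx", "cy" (pixels), "dist" ([k1, k2, p1, p2, k3] as OpenCV has them; the pictures are not rectified), "pose" (4x4, takes a point from camera to world coordinates). Camera axes: x right, y up, looking along -z (the intrinsics and any distortion apply to the point x, -y, -z); pixel columns grow to the right and rows downward; lengths in m; the calibration is good to about 2 mm. A picture is of the moment at which its call begins. There is no depth.
- robot.sign_off(): hands the job in; it is judged then, once.
The state is a dict: "clock": time; "joint_pos": joint angles; "dq": joint speeds; "tau": joint torques, N m; "eef_pos": TCP position; "orientation": TCP orientation; "force": force on the tool from outside, world axes, zero at the start; "wrist_torque": the same for the moment, N m; "finger_gap": finger opening in m; "grip_force": force on a finger pad.
Only numpy, scipy, OpenCV 4.12 (cv2) and the standard library are available. Lean on these libraries where they do the work, as an engineer would, in place of code of your own. Each camera call takes 0.05 s, during which the arm holds its last target. There are 200 camera calls.

## Working session

There is one attempt and no reset: what is moved stays moved. The work goes in short steps, Python scripts to look and compute and a tool call to move; the robot and the scene stay as the last step left them, time stands still between calls to the robot, and variables do not carry over. Pictures are saved under pics/ and viewed, at most 10 in all, crops included, and the job is handed in when it is done.

Besides the shell and the picture viewer there is one more tool, called after "Request:" by a JSON object that holds its "name" and its "arguments", one argument or row to a line. step_arm: Moves the arm, as the interface text tells. Its arguments: {"type":"object","properties":{"commands":{"type":"array"}},"required":["commands"]}

```bash
ls; mkdir -p pics
cat > h.py <<'E'
import numpy as np, cv2, pickle
from station import robot
def snap(n,f=None):
    c=robot.read_camera(n)
    if f: cv2.imwrite('pics/'+f+'.png',c['color']); pickle.dump(c,open('pics/'+f+'.pkl','wb'))
    return c
def load(f): return pickle.load(open('pics/'+f+'.pkl','rb'))
def K(c): return np.array([[c['fx'],0,c['cx']],[0,c['fy'],c['cy']],[0,0,1.]])
def ray(c,uv):
    p=cv2.undistortPoints(np.array([[uv]],float),K(c),np.array(c['dist'],float))[0,0]
    T=np.array(c['pose']); d=T[:3,:3]@np.array([p[0],-p[1],-1]); return T[:3,3],d/np.linalg.norm(d)
def onz(c,uv,z):
    o,d=ray(c,uv); return o+d*(z-o[2])/d[2]
def proj(c,P):
    T=np.array(c['pose']); q=(np.atleast_2d(P)-T[:3,3])@T[:3,:3]; q=q*[1,-1,-1]
    return cv2.projectPoints(q,np.zeros(3),np.zeros(3),K(c),np.array(c['dist'],float))[0][:,0]
def tri(c1,u1,c2,u2):
    o1,d1=ray(c1,u1);o2,d2=ray(c2,u2)
    t=np.linalg.lstsq(np.c_[d1,-d2],o2-o1,rcond=None)[0]
    a=o1+t[0]*d1;b=o2+t[1]*d2; return (a+b)/2,np.linalg.norm(a-b)
E
python3 - <<'E'
from h import *
for n in('scene','side','wrist'):
    c=snap(n,n+'0'); print(n,c['fx'],np.round(c['pose'],3).tolist())
print(robot.read_state(),robot.pinch_z)
E
```

```text
pics
scene 491.12808126335915 [[0.727, -0.374, 0.576, 1.133], [0.687, 0.369, -0.627, -0.76], [0.022, 0.851, 0.525, 0.695], [0.0, 0.0, 0.0, 1.0]]
side 434.8212429427013 [[0.864, 0.272, -0.424, 0.022], [-0.503, 0.491, -0.711, -0.83], [0.014, 0.828, 0.561, 0.731], [0.0, 0.0, 0.0, 1.0]]
wrist 302.51352506909865 [[0.341, -0.909, -0.241, 0.118], [0.94, 0.329, 0.089, 0.517], [-0.002, -0.257, 0.966, 0.374], [0.0, 0.0, 0.0, 1.0]]
{'clock': 0.15, 'joint_pos': array([ 1.08268930e+00,  2.91180260e-01, -1.53926506e-01,  1.12669783e+00,
        9.43425314e-06,  1.43150441e+00]), 'dq': array([ 0.00012971, -0.00061674,  0.00154082,  0.00179947,  0.00185502,
       -0.00027473]), 'tau': array([ 1.43131540e-03, -5.37367201e+01,  3.31522858e+01,  1.14691930e-02,
       -1.48194504e-04,  2.46641508e-05]), 'eef_pos': array([0.17927433, 0.49310106, 0.23085883]), 'orientation': array([ 1.73524694e-01,  9.84829390e-01, -4.78076932e-04, -1.60052764e-04]), 'force': array([ 0.91008767, -0.20550938, -0.50399073]), 'wrist_torque': array([ 0.04366414, -0.01127749, -0.00219716]), 'grip_force': 0.0, 'finger_gap': 0.08508667167041947} -0.0187
```

View pics/scene0.png

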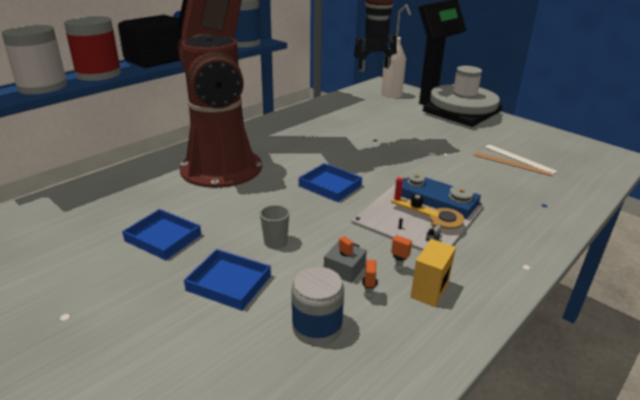

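View pics/side0.png

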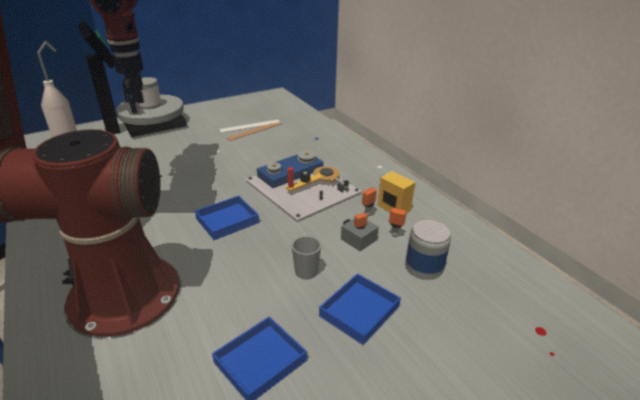

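The scene view shows three orange-headed plugs: (346,245) in the grey socket, (401,247) and (371,272) loose on the bench. There are three blue trays, at (162,233), (228,278) and (330,181). The red handle is at (398,188). Tin (318,305), pen box (433,270) and cup (275,227) stand around the socket. Next I measure them all.

Run:
```python
from h import *
def blobs(c,lo,hi,amin=15):
    m=cv2.inRange(cv2.cvtColor(c['color'],cv2.COLOR_BGR2HSV),lo,hi)
    n,l,s,ce=cv2.connectedComponentsWithStats(m)
    return [(ce[i],s[i],(l==i).astype(np.uint8)) for i in range(1,n) if s[i,4]>=amin]
sc,sd=load('scene0'),load('side0')
for nm,c in(('scene',sc),('side',sd)):
    print(nm,'ORANGE')
    for ce,s,m in blobs(c,(3,170,110),(13,255,255)): print(ce.round(1),s,onz(c,ce,.065).round(3))
    print('RED')
    for ce,s,m in blobs(c,(172,150,60),(180,255,255)): print(ce.round(1),s,onz(c,ce,.069).round(3))
    print('TRAY')
    for ce,s,m in blobs(c,(105,180,50),(125,255,255),500):
        if s[1]<100: continue
        k,_=cv2.findContours(m,0,2); r=cv2.approxPolyDP(cv2.convexHull(k[0]),5,True)[:,0]
        p=onz(c,ce,.01); print(ce.round(1),s,p.round(3),np.hypot(*p[:2]).round(3), [onz(c,q,.03)[:2].round(3).tolist() for q in r.astype(float)])
for n,c,(x,y,w,h) in(('a',sc,(325,160,165,145)),('b',sd,(240,140,200,140))):
    im=c['color'][y:y+h,x:x+w]; cv2.imwrite(f'pics/crop_{n}.png',cv2.resize(im,None,fx=4,fy=4,interpolation=2))
a=cv2.imread('pics/crop_a.png');b=cv2.imread('pics/crop_b.png')
print(a.shape,b.shape)
```

```text
scene ORANGE
[344.9 241.9] [340 237  12  11  83] [ 0.58  -0.091  0.065]
[400.6 242.5] [393 237  18  12 154] [ 0.668 -0.007  0.065]
[370.1 267.5] [366 261   9  14 119] [ 0.675 -0.121  0.065]
RED
TRAY
[330.2 181.8] [ 300  165   61   35 1280] [0.309 0.157 0.01 ] 0.346 [[0.262, 0.081], [0.25, 0.192], [0.377, 0.207], [0.41, 0.076]]
[161.9 233.7] [ 124  211   76   48 2110] [ 0.199 -0.321  0.01 ] 0.378 [[0.158, -0.393], [0.138, -0.283], [0.259, -0.255], [0.289, -0.273], [0.313, -0.377], [0.193, -0.404]]
[227.8 278.9] [ 186  251   83   58 2957] [ 0.445 -0.309  0.01 ] 0.542 [[0.37, -0.283], [0.494, -0.238], [0.552, -0.356], [0.432, -0.4], [0.407, -0.386]]
side ORANGE
[369.1 192.2] [364 189  11  10  53] [ 0.684 -0.002  0.065]
[397.2 215.4] [390 208  17  17 199] [ 0.683 -0.131  0.065]
[360.6 216.2] [356 214  10   5  33] [ 0.595 -0.087  0.065]
RED
TRAY
(580, 660, 3) (560, 800, 3)
```

View pics/crop_a.png

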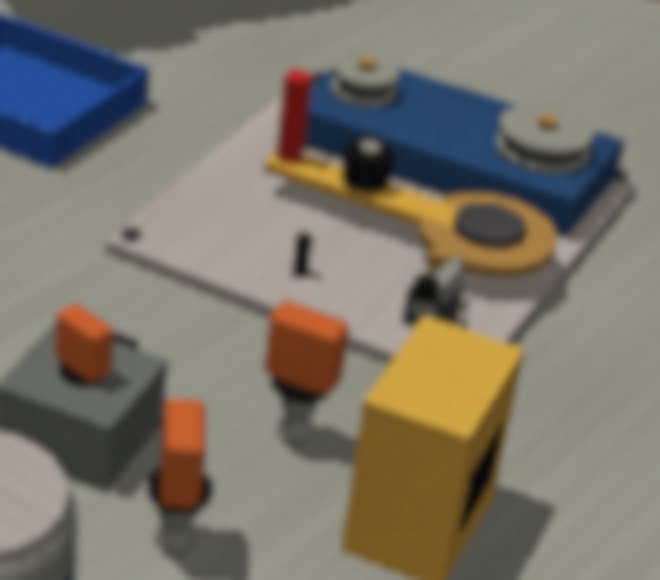

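View pics/crop_b.png

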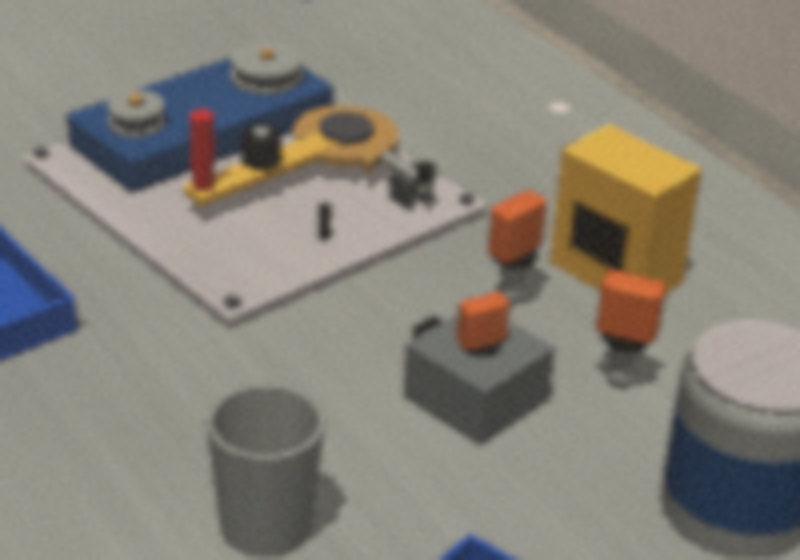

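The crops confirm the plug in the socket is the smallest: its head is at crop_a (84,344) and crop_b (483,322), clearly smaller than the two loose plugs. I choose it, and the tray at (228,278), 0.54 m from the base.

Run:
```python
from h import *
sc,sd=load('scene0'),load('side0')
A=lambda x,y:(325+x/4-.375,160+y/4-.375)
B=lambda x,y:(240+x/4-.375,140+y/4-.375)
def T(n,a,b): p,e=tri(sc,A(*a),sd,B(*b)); print(n,p.round(4),'err',round(e,4)); return p
T('head',(84,344),(483,322))
t=[onz(sd,B(*q),.081)[:2] for q in((458,313),(495,293),(507,303),(468,325))]
print('head top side',np.round(t,4).tolist(),np.mean(t,0)); 
t=[onz(sc,A(*q),.081)[:2] for q in((58,312),(78,303),(112,328),(92,340))]
print('head top scene',np.round(t,4).tolist(),np.mean(t,0)); 
for q in((8,385),(105,430),(165,362),(68,310)): print('sock sc',onz(sc,A(*q),.045)[:2].round(4))
for q in((405,348),(483,395),(552,350),(480,308)): print('sock sd',onz(sd,B(*q),.045)[:2].round(4))
T('handletop',(298,73),(202,113)); T('handlebot',(290,155),(204,186)); T('hub',(490,225),(347,128))
T('roller',(370,145),(261,130))
T('plateL',(108,247),(230,322)); 
for q in((108,247),(632,190)): print('plate sc',onz(sc,A(*q),.012)[:2].round(4))
for q in((27,158),(230,322),(485,208)): print('plate sd',onz(sd,B(*q),.012)[:2].round(4))
print('cup',onz(sd,B(267,420),.085)[:2],onz(sc,(275,213),.085)[:2])
print('tin',onz(sc,(318,283),.115)[:2],onz(sd,B(765,365),.115)[:2])
for q in((430,320),(522,350),(468,437),(367,402)): print('box',onz(sc,A(*q),.1)[:2].round(4))
t=[onz(sc,A(*q),.05)[:2] for q in((283,322),(328,335))];print(t)
```

```text
head [ 0.5876 -0.0973  0.0619] err 0.0003
head top side [[0.563, -0.1026], [0.5965, -0.0959], [0.5969, -0.1089], [0.5612, -0.1165]] [ 0.57940456 -0.1059663 ]
head top scene [[0.5751, -0.1053], [0.5771, -0.0914], [0.6051, -0.0958], [0.6047, -0.1114]] [ 0.5905025  -0.10096533]
sock sc [ 0.5685 -0.1362]
sock sc [ 0.6307 -0.1283]
sock sc [ 0.6155 -0.0602]
sock sc [ 0.5451 -0.0614]
sock sd [ 0.5405 -0.0779]
sock sd [ 0.5569 -0.1436]
sock sd [ 0.6236 -0.1268]
sock sd [ 0.6092 -0.0648]
handletop [0.5244 0.1793 0.0988] err 0.0
handlebot [0.5246 0.18   0.0362] err 0.0023
hub [0.6639 0.2002 0.0375] err 0.0008
roller [0.5788 0.1878 0.0649] err 0.0002
plateL [0.4796 0.0529 0.0038] err 0.0007
plate sc [0.4876 0.0427]
plate sc [0.6906 0.3447]
plate sd [0.4365 0.3201]
plate sd [0.4746 0.0434]
plate sd [0.7166 0.0795]
cup [ 0.40222261 -0.14120039] [ 0.41030822 -0.14194822]
tin [ 0.6725019 -0.2718455] [ 0.6629812  -0.27158697]
box [0.7347 0.0069]
box [0.7831 0.0182]
box [ 0.8011 -0.0624]
box [ 0.7506 -0.0743]
[array([0.64292973, 0.01046589]), array([0.66825893, 0.01833192])]
```

Request:
{"name": "step_arm", "arguments": {
  "commands": [
    [[0,-29.3,-20.9,2,0,0,0],[0,-29.3,-20.9,2,0,0,0],[0,-29.3,-20.9,2,0,0,0],[0,-29.3,-20.9,2,0,0,0],[0,-29.3,-20.9,2,0,0,0],[0,-29.3,-20.9,2,0,0,0],[0,-29.3,-20.9,2,0,0,0],[0,-29.3,-20.9,2,0,0,0],[0,-29.3,-20.9,2,0,0,0],[0,-29.3,-20.9,2,0,0,0]]
  ]
}}

```text
clock: 0.98
eef_pos: [0.3839, 0.1952, 0.2112]
orientation: [0.174, 0.985, 0.0, 0.0]
force: [0.3, 0.7, 0.4]
finger_gap: 0.0857
grip_force: 0.0
```

Request:
{"name": "step_arm", "arguments": {
  "commands": [
    [[0,-29.3,-20.9,2,0,0,0],[0,-29.3,-20.9,2,0,0,0],[0,-29.3,-20.9,2,0,0,0],[0,-29.3,-20.9,2,0,0,0],[0,-29.3,-20.9,2,0,0,0],[0,-29.3,-20.9,2,0,0,0],[0,-29.3,-20.9,2,0,0,0],[0,-29.3,-20.9,2,0,0,0],[0,-29.3,-20.9,2,0,0,0],[0,-29.3,-20.9,2,0,0,0]]
  ]
}}

```text
clock: 1.82
eef_pos: [0.5878, -0.1014, 0.1909]
orientation: [0.174, 0.985, 0.0, -0.0]
force: [0.5, 0.7, 0.4]
finger_gap: 0.0853
grip_force: 0.0
```

Run:
```python
from h import *
c=snap('wrist','w1');s=robot.read_state();print(s['clock'],s['joint_pos'].round(3),s['eef_pos'],s['orientation'].round(4))
im=c['color'];print(proj(c,[[.587,-.098,.065],[.587,-.1,.081],[.587,-.1,.045]]))
cv2.imwrite('pics/w1x.png',im)
```

```text
1.8667 [-0.299  0.456 -0.016  1.096 -0.002  0.053] [ 0.59113487 -0.10669833  0.19010206] [ 0.1751  0.9845 -0.0012  0.0012]
[[317.41411292 195.69901293]
 [315.34692611 200.75575205]
 [315.37111503 191.64555891]]
```

View pics/w1.png

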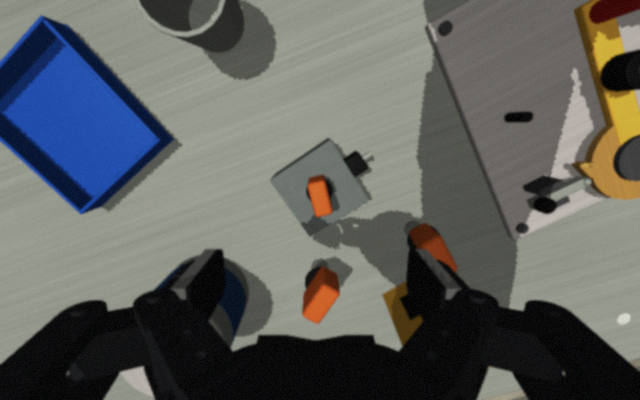

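The wrist view shows the socket centred near (321,187), its plug head at (319,197), the target tray at (85,115), the loose plugs at (322,293) and (432,245), and the drive plate at upper right. Now the head's exact pose.

Run:
```python
from h import *
c=snap('wrist','w2');s=robot.read_state();print(s['eef_pos'],s['orientation'])
hsv=cv2.cvtColor(c['color'],cv2.COLOR_BGR2HSV);
m=cv2.inRange(hsv,(3,150,60),(14,255,255)); n,l,st,ce=cv2.connectedComponentsWithStats(m)
for i in range(1,n):
    if st[i,4]<100: continue
    q=(l==i); print(ce[i],st[i]); v=hsv[...,2][q]; print(np.percentile(v,[5,25,50,75,95]))
    th,_=cv2.threshold(v.reshape(-1,1),0,255,cv2.THRESH_OTSU); t=(q&(hsv[...,2]>th)).astype(np.uint8)
    k,_=cv2.findContours(t,0,2);k=max(k,key=cv2.contourArea)
    P=np.array([onz(c,p,.081)[:2] for p in k[:,0].astype(float)])
    r=cv2.minAreaRect((P*1000).astype(np.float32));print('top',th,np.round(r[0],1),np.round(r[1],1),r[2])
m=cv2.inRange(hsv[120:250,250:400],(0,0,75),(180,60,125))
x,y,w,h=290,165,60,70
cv2.imwrite('pics/w2c.png',cv2.resize(c['color'][120:250,250:410],None,fx=5,fy=4.6*1.087,interpolation=2)[:600])
print(onz(c,(328,139),.045),onz(c,(271,181),.045),onz(c,(371,197),.045))
```

```text
[ 0.58935512 -0.10400383  0.19003576] [ 1.75356764e-01  9.84504775e-01 -5.14026017e-04  2.97433803e-04]
[323.88413793 190.16137931] [312 170  25  41 725]
[ 95. 167. 203. 207. 208.]
top 154.0 [586.4 -96.1] [14.3 30.4] 84.3897705078125
[438.85760781 243.25386493] [ 415  219   48   52 1229]
[ 66.  72. 113. 126. 130.]
top 97.0 [675.2 -12.3] [39.5 18.8] 11.147462844848633
[324.55223881 290.14776119] [ 307  262   37   57 1340]
[ 73.  97. 174. 205. 208.]
top 145.0 [ 683.3 -130.2] [19.1 39.2] 37.79749298095703
[ 0.54728584 -0.07729376  0.045     ] [ 0.56582401 -0.14232891  0.045     ] [ 0.61423966 -0.05629333  0.045     ]
```

View pics/w2c.png

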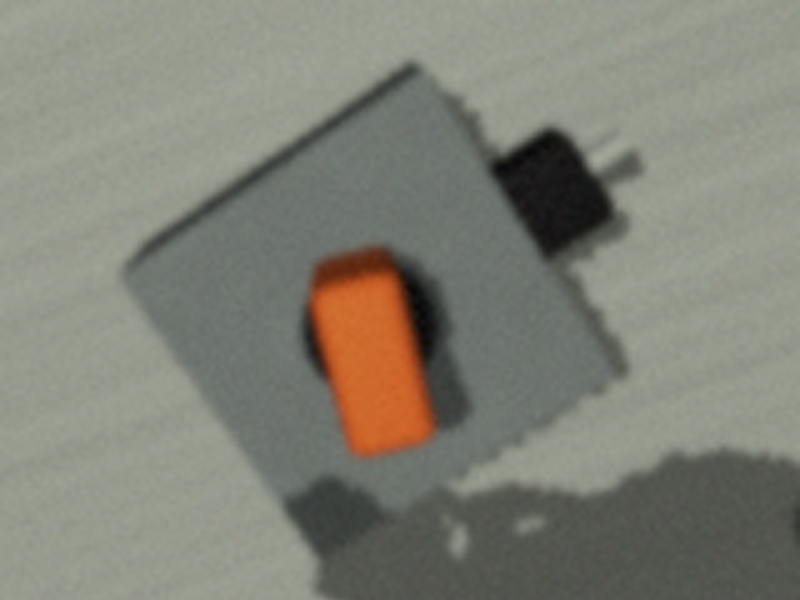

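Request:
{"name": "step_arm", "arguments": {
  "commands": [
    [[0,0,0,10,0,0,-4.9],[0,0,0,20,0,0,-4.9],[0,0,0,20,0,0,-4.8],[0,0.9,3.4,20,0,0,0],[0,0,0,20,0,0,0],[0,0,0,10,0,0,0],[0,0,0,5,0,0,0],[0,0,0,0,0,0,0],[0,0,0,0,0,0,0],[0,0,0,0,0,0,0]]
  ]
}}

```text
clock: 2.75
eef_pos: [0.5875, -0.0965, 0.0875]
orientation: [0.047, 0.999, -0.0, 0.001]
force: [0.0, -0.1, 0.9]
finger_gap: 0.0853
grip_force: 0.0
```

Run:
```python
from h import *
c=snap('wrist','w3');s=robot.read_state();print(s['eef_pos'],s['orientation'],s['force'])
hsv=cv2.cvtColor(c['color'],cv2.COLOR_BGR2HSV);
m=cv2.inRange(hsv,(3,150,60),(14,255,255)); n,l,st,ce=cv2.connectedComponentsWithStats(m)
for i in range(1,n):
    if st[i,4]<100: continue
    q=(l==i); v=hsv[...,2][q]
    th,_=cv2.threshold(v.reshape(-1,1),0,255,cv2.THRESH_OTSU); t=(q&(hsv[...,2]>th)).astype(np.uint8)
    k,_=cv2.findContours(t,0,2);k=max(k,key=cv2.contourArea)
    P=np.array([onz(c,p,.081)[:2] for p in k[:,0].astype(float)])
    r=cv2.minAreaRect((P*1000).astype(np.float32));print('top',ce[i],np.round(r[0],1),np.round(r[1],1),r[2])
```

```text
[ 0.58749299 -0.09647003  0.08747196] [ 4.69752940e-02  9.98895625e-01 -2.19215305e-04  8.97024380e-04] [-0.58676634  0.33113103  0.56894968]
top [313.77580813 240.77893639] [583.3 -95.8] [14.2 24.4] 83.92088317871094
top [482.72262774 391.62043796] [688.2  -1.5] [ 5.2 13.6] 76.88719940185547
```

Request:
{"name": "step_arm", "arguments": {
  "commands": [
    [[0,0,0,15,0,0,0],[0,0,0,15,0,0,0],[0,0,0,7,0,0,0],[0,0,0,0,0,0,0],[1,0,0,0,0,0,0],[1,0,0,0,0,0,0],[1,0,0,0,0,0,0],[1,0,0,0,0,0,0],[1,0,0,0,0,0,0],[1,0,0,0,0,0,0]]
  ]
}}

```text
clock: 3.63
eef_pos: [0.587, -0.0965, 0.0498]
orientation: [0.047, 0.999, -0.0, 0.0]
force: [0.2, -0.0, 3.2]
finger_gap: 0.015
grip_force: 58.3
```

Request:
{"name": "step_arm", "arguments": {
  "commands": [
    [[1,0,0,0,0,0,0],[1,0,0,0,0,0,0],[1,0,0,0,0,0,0],[1,0,0,0,0,0,0],[1,0,0,0,0,0,0],[1,0,0,0,0,0,0],[1,0,0,0,0,0,0],[1,0,0,0,0,0,0],[1,0,0,0,0,0,0],[1,0,0,0,0,0,0]]
  ]
}}

```text
clock: 4.47
eef_pos: [0.587, -0.0966, 0.0497]
orientation: [0.047, 0.999, -0.0, 0.0]
force: [-1.1, -1.7, 6.5]
finger_gap: 0.015
grip_force: 58.6
```

Request:
{"name": "step_arm", "arguments": {
  "commands": [
    [[1,0,0,-4,0,0,0],[1,0,0,-4,0,0,0],[1,0,0,-5,0,0,0],[1,0,0,-8,0,0,0],[1,0,0,-15,0,0,0],[1,0,0,-20,0,0,0],[1,0,0,-20,0,0,0],[1,0,0,-20,0,0,0],[1,0,0,-20,0,0,0],[1,0,0,-4,0,0,0]]
  ]
}}

```text
clock: 5.3
eef_pos: [0.5883, -0.0963, 0.1734]
orientation: [0.047, 0.999, -0.0, 0.003]
force: [0.2, -0.1, 0.2]
finger_gap: 0.0151
grip_force: 61.0
```

Run:
```python
from h import *
s=robot.read_state();print(s['eef_pos'],s['orientation'],s['finger_gap'],s['grip_force'])
sc,sd=snap('scene','s2'),snap('side','d2')
for c in(sc,sd):
    m=cv2.inRange(cv2.cvtColor(c['color'],cv2.COLOR_BGR2HSV),(105,180,50),(125,255,255));n,l,st,ce=cv2.connectedComponentsWithStats(m)
    hit=proj(c,[[.45,-.31,.01]])[0]; i=min((i for i in range(1,n) if st[i,4]>800),key=lambda i:np.hypot(*(ce[i]-hit)))
    k,_=cv2.findContours((l==i).astype(np.uint8),0,2);k=max(k,key=cv2.contourArea)
    P=np.array([onz(c,p,.03)[:2] for p in cv2.convexHull(k)[:,0].astype(float)])
    r=cv2.minAreaRect((P*1000).astype(np.float32));print(hit,ce[i],st[i],np.round(r[0],1),np.round(r[1],1),r[2])
c=load('w1') # not settled, rough
```

```text
[ 0.58834261 -0.09631531  0.17339522] [ 4.68206462e-02  9.98900071e-01 -2.87527980e-04  2.52854034e-03] 0.015091738387036828 60.97835898399353
[229.1719284  280.20221501] [227.8239675  278.90047393] [ 186  251   83   58 2954] [ 460.9 -319.3] [148.  133.5] 19.736833572387695Traceback (most recent call last):
  File "<stdin>", line 6, in <module>
ValueError: min() iterable argument is empty
```

Request:
{"name": "step_arm", "arguments": {
  "commands": [
    [[1,13.8,-28.6,0,0,0,0],[1,13.8,-28.6,0,0,0,0],[1,13.8,-28.6,0,0,0,0],[1,13.8,-28.6,0,0,0,0],[1,13.8,-28.6,0,0,0,0],[1,13.8,-28.6,0,0,0,0],[1,13.8,-28.6,0,0,0,0],[1,13.8,-28.6,0,0,0,0],[1,0,0,0,0,0,0],[1,0,0,0,0,0,0]]
  ]
}}

```text
clock: 6.23
eef_pos: [0.4539, -0.3143, 0.168]
orientation: [0.048, 0.999, 0.001, -0.001]
force: [0.3, -0.1, -1.0]
finger_gap: 0.0151
grip_force: 61.0
```

Request:
{"name": "step_arm", "arguments": {
  "commands": [
    [[1,0,0,10,0,0,0],[1,0,0,25,0,0,0],[1,0,0,25,0,0,0],[1,0,0,25,0,0,0],[1,0,0,20,0,0,0],[1,0,0,10,0,0,0],[1,0,0,5,0,0,0],[1,0,0,4,0,0,0],[1,0,0,2,0,0,0],[1,0,0,0,0,0,0]]
  ]
}}

```text
clock: 7.07
eef_pos: [0.4558, -0.3138, 0.0437]
orientation: [0.047, 0.999, -0.0, 0.0]
force: [-0.4, 0.4, -0.8]
finger_gap: 0.0151
grip_force: 61.0
```

Go down a further 4 mm, check the picture, then release.

Request:
{"name": "step_arm", "arguments": {
  "commands": [
    [[1,0,0,2,0,0,0],[1,0,0,2,0,0,0],[1,0,0,1,0,0,0],[1,0,0,0,0,0,0],[1,0,0,0,0,0,0],[1,0,0,0,0,0,0],[1,0,0,0,0,0,0],[1,0,0,0,0,0,0],[1,0,0,0,0,0,0],[1,0,0,0,0,0,0]]
  ]
}}

```text
clock: 7.9
eef_pos: [0.4556, -0.314, 0.0387]
orientation: [0.047, 0.999, -0.0, 0.0]
force: [-0.3, -0.2, 5.6]
finger_gap: 0.0152
grip_force: 61.6
```

Run:
```python
from h import *
a=snap('scene','s3')['color'][200:340,150:350];b=snap('side','d3')['color'][220:360,260:460]
cv2.imwrite('pics/s3c.png',cv2.resize(np.hstack([a,b]),None,fx=2,fy=2,interpolation=2))
```

```text
(no output)
```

View pics/s3c.png

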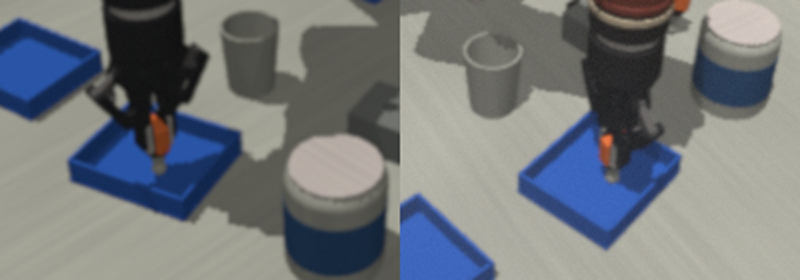

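The plug stands in the middle of the target tray (left (158,140), right (608,155)), foot on the floor. Release and rise.

Request:
{"name": "step_arm", "arguments": {
  "commands": [
    [[0.7,0,0,0,0,0,0],[0.5,0,0,0,0,0,0],[0.3,0,0,0,0,0,0],[0,0,0,0,0,0,0],[0,0,0,0,0,0,0],[0,0,0,0,0,0,0],[0,0,0,0,0,0,0],[0,0,0,-10,0,0,0],[0,0,0,-25,0,0,0],[0,0,0,-25,0,0,0]]
  ]
}}

```text
clock: 8.83
eef_pos: [0.4546, -0.3131, 0.0989]
orientation: [0.047, 0.999, 0.001, -0.001]
force: [0.1, -0.2, -0.1]
finger_gap: 0.0853
grip_force: 0.0
```

Request:
{"name": "step_arm", "arguments": {
  "commands": [
    [[0,0,0,-25,0,0,0],[0,0,0,-30,0,0,0],[0,0,0,-30,0,0,0],[0,0,0,0,0,0,0],[0,0,0,0,0,0,0],[0,0,0,0,0,0,0],[0,0,0,0,0,0,0],[0,0,0,0,0,0,0],[0,0,0,0,0,0,0],[0,0,0,0,0,0,0]]
  ]
}}

```text
clock: 9.67
eef_pos: [0.455, -0.3134, 0.1826]
orientation: [0.047, 0.999, 0.0, -0.0]
force: [-0.7, 0.0, 0.7]
finger_gap: 0.0852
grip_force: 0.0
```

Run:
```python
from h import *
s=robot.read_state();print(s['eef_pos'],s['orientation'],s['joint_pos'].round(2))
sc=snap('scene','s4');sd=snap('side','d4')
for c in(sc,sd):
    hsv=cv2.cvtColor(c['color'],cv2.COLOR_BGR2HSV)
    n,l,st,ce=cv2.connectedComponentsWithStats(cv2.inRange(hsv,(3,150,90),(14,255,255)))
    print('plug exp',proj(c,[[.455,-.314,.054]])[0].round(1),[ce[i].round(1).tolist() for i in range(1,n) if st[i,4]>25])
    m=cv2.inRange(hsv,(165,120,50),(180,255,255))|cv2.inRange(hsv,(0,160,50),(3,255,255))
    u=proj(c,[[.5245,.18,.069]])[0].astype(int); w=np.zeros_like(m); w[u[1]-25:u[1]+25,u[0]-25:u[0]+25]=1
    ys,xs=np.nonzero(m*w); print('red',u,len(xs),xs.mean() if len(xs) else 0,ys.mean() if len(ys) else 0,np.percentile(ys,[2,98]) if len(ys) else 0)
    c['red']=(xs.mean(),ys.mean()) if len(xs) else None
print(tri(sc,sc['red'],sd,sd['red']), 'hub',[proj(c,[.6639,.2002,.0375]) for c in (sc,sd)])
```

```text
[ 0.45502815 -0.31341519  0.18262926] [ 4.69623797e-02  9.98896459e-01  3.99078480e-04 -4.89613315e-04] [-0.74  0.37 -0.16  1.03 -0.   -0.64]
plug exp [227.3 265.8] [[401.0, 246.4], [227.8, 266.3], [370.1, 272.8]]
red [398 187] 106 398.60377358490564 188.68867924528303 [179.  197.9]
plug exp [366.9 292.9] [[399.2, 210.9], [367.0, 293.1]]
red [290 176] 19 289.5263157894737 173.8421052631579 [168.   183.56]
(array([0.52543828, 0.18354993, 0.07067625]), np.float64(0.009553168134509118)) hub [array([[447.05954969, 216.02008809]]), array([[326.3298278 , 171.49824637]])]
```

Request:
{"name": "step_arm", "arguments": {
  "commands": [
    [[0,-1.6,35.6,0,0,0,0],[0,-1.6,35.6,0,0,0,0],[0,-1.6,35.6,0,0,0,0],[0,-1.6,35.6,0,0,0,0],[0,-1.6,35.6,0,0,0,0],[0,-1.6,35.6,0,0,0,0],[0,-1.6,35.6,0,0,0,0],[0,-1.6,35.6,0,0,0,0],[0,-1.6,35.6,0,0,0,0],[0,-1.6,35.6,0,0,0,0]]
  ]
}}

```text
clock: 10.6
eef_pos: [0.5046, 0.041, 0.1834]
orientation: [0.047, 0.999, -0.0, 0.0]
force: [1.4, -0.5, -0.4]
finger_gap: 0.0854
grip_force: 0.0
```

Request:
{"name": "step_arm", "arguments": {
  "commands": [
    [[0,-1.6,35.6,0,0,0,0],[0,-1.6,35.6,0,0,0,0],[0,-1.6,35.6,0,0,0,0],[0,-1.6,35.6,0,0,0,0],[0,0,0,0,0,0,-4.6],[0,0,0,0,0,0,-4.6],[0,0,0,0,0,0,-4.5],[0,0,0,0,0,0,0],[0,0,0,0,0,0,0],[0,0,0,0,0,0,0]]
  ]
}}

```text
clock: 11.43
eef_pos: [0.5244, 0.1803, 0.1833]
orientation: [-0.071, 0.997, -0.0, -0.0]
force: [0.5, 0.2, -0.2]
finger_gap: 0.0851
grip_force: 0.0
```

Run:
```python
from h import *
c=snap('wrist','w5');s=robot.read_state();print(s['eef_pos'],s['orientation'],s['joint_pos'].round(2))
print('handle top exp',proj(c,[[.5245,.18,.1]])[0],'hub exp',proj(c,[.6639,.2002,.0375])[0])
```

```text
[0.52441716 0.18025174 0.18331017] [-7.12958496e-02  9.97455213e-01  1.32078239e-05 -1.69072344e-06] [ 0.2   0.38 -0.16  1.04  0.    0.06]
handle top exp [313.16344846 210.08501966] hub exp [313.89198921 317.66562397]
```

View pics/w5.png

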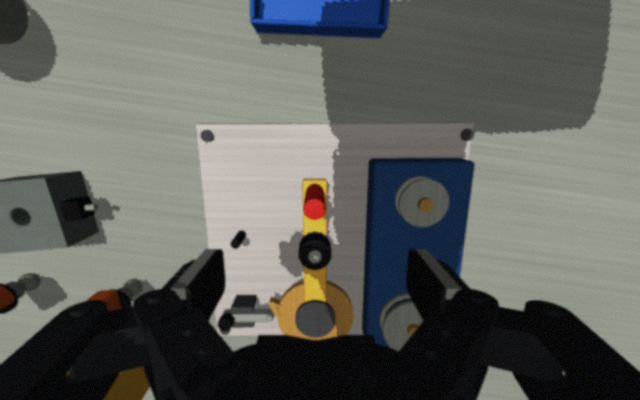

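The wrist view shows the handle top at (314,209) and the hub at (316,317), both where predicted. The tool is square to the arm, and the pulley at (423,202) is outside the fingers. Descend and close.

Request:
{"name": "step_arm", "arguments": {
  "commands": [
    [[0,0,0,10,0,0,0],[0,0,0,25,0,0,0],[0,0,0,25,0,0,0],[0,0,0,25,0,0,0],[0,0,0,18,0,0,0],[0,0,0,10,0,0,0],[0,0,0,0,0,0,0],[0,0,0,0,0,0,0],[0.5,0,0,0,0,0,0],[0.5,0,0,0,0,0,0]]
  ]
}}

```text
clock: 12.32
eef_pos: [0.5254, 0.1806, 0.0716]
orientation: [-0.072, 0.997, 0.0, 0.001]
force: [0.4, -0.4, -0.5]
finger_gap: 0.0637
grip_force: 0.0
```

Request:
{"name": "step_arm", "arguments": {
  "commands": [
    [[1,0,0,0,0,0,0],[1,0,0,0,0,0,0],[1,0,0,0,0,0,0],[1,0,0,0,0,0,0],[1,0,0,0,0,0,0],[1,0,0,0,0,0,0],[1,0,0,0,0,0,0],[1,0,0,0,0,0,0],[1,0,0,0,0,0,0],[1,0,0,0,0,0,0]]
  ]
}}

```text
clock: 13.15
eef_pos: [0.5248, 0.1793, 0.0709]
orientation: [-0.072, 0.997, -0.001, 0.0]
force: [-1.2, -5.8, 6.9]
finger_gap: 0.0164
grip_force: 58.3
```

Request:
{"name": "step_arm", "arguments": {
  "commands": [
    [[1,-0.085,-4.9,0,0,0,-2],[1,-0.085,-4.9,0,0,0,-2],[1,-0.085,-4.9,0,0,0,-2],[1,-0.085,-4.9,0,0,0,-2],[1,-0.085,-4.9,0,0,0,-2],[1,-0.085,-4.9,0,0,0,-2],[1,-0.085,-4.9,0,0,0,-2],[1,-0.085,-4.9,0,0,0,-2],[1,-0.085,-4.9,0,0,0,-2],[1,-0.085,-4.9,0,0,0,-2]]
  ]
}}

```text
clock: 13.98
eef_pos: [0.5388, 0.1357, 0.0709]
orientation: [-0.246, 0.969, 0.002, -0.0]
force: [-5.2, 5.8, 8.7]
finger_gap: 0.0161
grip_force: 58.9
```

Request:
{"name": "step_arm", "arguments": {
  "commands": [
    [[1,-0.085,-4.9,0,0,0,-2],[1,-0.085,-4.9,0,0,0,-2],[1,-0.085,-4.9,0,0,0,-2],[1,-0.085,-4.9,0,0,0,-2],[1,-0.085,-4.9,0,0,0,-2],[1,-0.085,-4.9,0,0,0,-2],[1,-0.085,-4.9,0,0,0,-2],[1,-0.085,-4.9,0,0,0,-2],[1,0,0,0,0,0,0],[1,0,0,0,0,0,0]]
  ]
}}

```text
clock: 14.82
eef_pos: [0.5617, 0.1034, 0.0708]
orientation: [-0.377, 0.926, 0.001, -0.001]
force: [-8.0, 4.3, 10.8]
finger_gap: 0.0156
grip_force: 59.3
```

Run:
```python
from h import *
s=robot.read_state();print(s['eef_pos'],s['orientation'],s['force'],s['finger_gap'],s['grip_force'])
d=s['eef_pos'][:2]-[.664,.2002];print(np.hypot(*d),(np.arctan2(d[1],d[0])%6.2832)-np.radians(188.3))
a=snap('scene','s6')['color'][130:290,320:490];b=snap('side','d6')['color'][120:280,230:400]
cv2.imwrite('pics/s6c.png',cv2.resize(np.hstack([a,b]),None,fx=2.3,fy=2.3,interpolation=2))
```

```text
[0.56165324 0.1034299  0.07084478] [-3.77280589e-01  9.26098024e-01  1.22789551e-03 -5.47618586e-04] [-8.04462353  4.34319674 10.84132084] 0.01563244066236432 59.28843140602112
0.14085209629908227 0.6125508793498473
```

View pics/s6c.png

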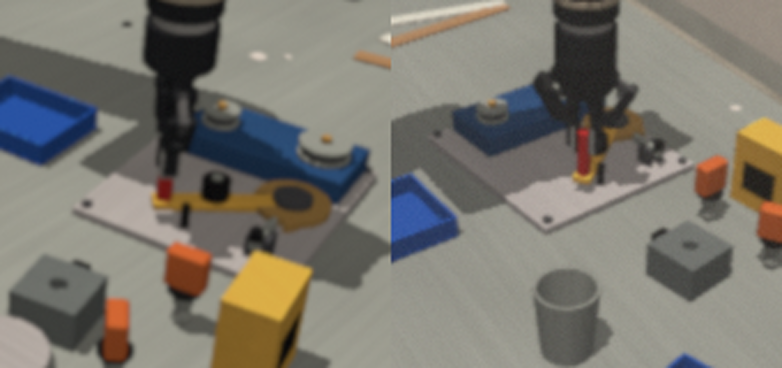

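The arm is at about 0.61 rad with the handle held between the fingers (left (165,190), right (583,150)), and a small gap is left to the black stop peg. Move slightly further and settle.

Request:
{"name": "step_arm", "arguments": {
  "commands": [
    [[1,0,-2.8,0,0,0,-1.1],[1,0,-2.8,0,0,0,-1.1],[1,0,0,0,0,0,0],[1,0,0,0,0,0,0],[1,0,0,0,0,0,0],[1,0,0,0,0,0,0],[1,0,0,0,0,0,0],[1,0,0,0,0,0,0],[1,0,0,0,0,0,0],[1,0,0,0,0,0,0]]
  ]
}}

```text
clock: 15.75
eef_pos: [0.5654, 0.0997, 0.0709]
orientation: [-0.395, 0.919, 0.001, -0.001]
force: [-7.8, 5.1, 10.4]
finger_gap: 0.016
grip_force: 59.3
```

Run:
```python
from h import *
c=snap('scene','s7');sd=snap('side','d7');s=robot.read_state();print(s['eef_pos'],s['force'],s['finger_gap'],s['grip_force'],abs(s['dq']).max())
d=s['eef_pos'][:2]-[.664,.2002];print(np.hypot(*d),(np.arctan2(d[1],d[0])%6.2832)-np.radians(188.3))
for k in(c,sd):
    hsv=cv2.cvtColor(k['color'],cv2.COLOR_BGR2HSV)
    n,l,st,ce=cv2.connectedComponentsWithStats(cv2.inRange(hsv,(3,150,90),(14,255,255)))
    print('plug exp',proj(k,[[.455,-.314,.054]])[0].round(1),[ce[i].round(1).tolist() for i in range(1,n) if st[i,4]>25])
    m=cv2.inRange(hsv,(165,120,50),(180,255,255))|cv2.inRange(hsv,(0,160,50),(3,255,255))
    P=[.664+.14*np.cos(np.radians(188.3)+.65),.2002+.14*np.sin(np.radians(188.3)+.65),.045]
    u=proj(k,[P])[0].astype(int);w=np.zeros_like(m); w[u[1]-20:u[1]+15,u[0]-20:u[0]+20]=1
    ys,xs=np.nonzero(m*w);print(u,len(xs),xs.mean(),ys.mean())
```

```text
[0.56536264 0.09966552 0.07083377] [-8.45493581  4.07402524 11.22028308] 0.01609365683865825 59.27522957324982 0.0016665041943763944
0.1408421470371473 0.6500752337291358
plug exp [227.3 265.8] [[401.2, 246.3], [227.8, 266.4], [370.1, 272.7]]
[391 213] 28 391.5 213.0
plug exp [366.9 292.9] [[368.7, 196.1], [397.1, 215.6], [367.2, 293.0]]
[315 192] 61 314.7049180327869 184.98360655737704
```

```bash
python3 -c "
from station import robot
print(robot.sign_off())"
```

```text
the job is handed in; nothing more can be done
None
```

I handed the job in at about 16 s. By the cameras, the small plug stands released in the farthest tray, and the gripper holds the tensioner at about 0.65 rad with about 9 N. The pawl and the sign-off verdict could not be read.

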